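# Reset the tripped breaker through its guard window

## Robot

A 7-joint arm with a two-finger parallel gripper is mounted at the origin on the work surface. World frame = base frame: x ahead of the robot, y to its left, z up, the work surface at z = 0. Lengths are in m, angles in rad, forces in N, time in s.
With the tool pointing down it reaches from about 0.425 to 0.825 m from the base axis. Payload 3.6 kg.
Tool frame: the origin (TCP) lies where the fingers leave the gripper's body, on its centre line; the fingertips stand 73 mm ahead of it and the grasp point (between the pads) lies 54 mm ahead of it; z points along the fingers, y is the line along which they close (so a half turn about z gives the same grasp; the last joint's range is limited). The gripper opens to 85 mm and grips with 20 to 120 N. Pads are 22 mm wide; open, the fingers measure 114 mm over their backs; the gripper's body (76 mm by 85 mm) begins 54 mm behind the grasp point. The pads swing forward as they close: fully open they stand 13 mm farther back than shut.
Start: joints at [1.179, 0.615, -0.013, 1.423, 0.008, 1.103, -0.04], TCP at [0.232, -0.607, 0.304] pointing down, gripper open.
Joint ranges: [-3.12, 3.12], [-0.3, 2.06], [-1.34, 1.32], [0.26, 2.42], [-1.36, 4.5], [0.01, 1.98], [-2.84, 2.84]. Speed limits (rad/s): [2.79, 2.79, 3.14, 3.14, 3.14, 3.14, 3.14].

## Interface

Orientations are given as a unit quaternion [x, y, z, w].
In Python, from station import arm, snapshot, camera_info, ticket gives the robot as it stands. Calls block until the motion is done:
- arm.movep(position, orientation): joint-space move of the TCP to a pose.
- arm.line_to(position, velocity=0.15, ori=None): straight line of the TCP; ori=None keeps the orientation; velocity is the mean speed in m/s.
- arm.move_j(angles): joint-space move.
- arm.move_gripper(opening, effort=None): opening from 0.0 (shut) to 1.0 (fully open); effort is the grip in N (None keeps the last); returns when the fingers have stopped.
- arm.pause(seconds).
- arm.ik(position, orientation): joint angles nearest the present ones, or None.
- snapshot(name): name is "scene" or "top" or "wrist"; returns the picture (384x512x3 uint8, blue, green, red); there is no depth.
- camera_info(name): a dict with "fx", "fy", "cx", "cy" (pixels), "dist_coeffs" ([k1, k2, p1, p2, k3] as OpenCV has them; the pictures are not rectified), "R" (3x3) and "t" (3): a world point X has camera coordinates R X + t; the wrist camera has in their place "T_tool_cam" (4x4, takes a point from camera to tool coordinates, whose origin is the TCP and whose axes are the flange's). Camera axes: x right, y down, z forward; pixel columns grow to the right and rows downward; lengths in m; the calibration is good to about 2 mm. A picture is of the moment at which its call begins: read the wrist's pose just before it. camera_info takes no time and is no camera call.
A pose or a line that the arm cannot do raises arm.MotionError and nothing moves.
- ticket.finish_job(): hands the job in; it is judged then, once.
Readings, each from a call of its own:
- arm.read_time(): time.
- arm.read_joint_positions(): joint angles.
- arm.read_dq(): joint speeds.
- arm.read_effort(): joint torques, N m.
- arm.read_tool_pos(): TCP position.
- arm.read_eef_rot(): TCP orientation.
- arm.read_ft_force(): force on the tool from outside, world axes, zero at the start.
- arm.read_wrist_torque(): the same for the moment, N m.
- arm.read_opening(): opening from 0.0 (shut) to 1.0 (fully open).
- arm.read_finger_force(): force on a finger pad.
Only numpy, scipy, OpenCV 4.12 (cv2) and the standard library are available. Lean on these libraries where they do the work, as an engineer would, in place of code of your own. Each camera call takes 0.05 s, during which the arm holds its last target. There are 200 camera calls.

## Task

One of the three circuit breakers in the bench's power box has tripped: its lever stands about halfway while the other two are up at ON. Reach through its window in the sloping guard, press that lever fully down to OFF (towards the robot) to reset the breaker, then push it fully up to ON and take the hand out, without touching the box or its guard frame. Leave the other two breakers on and everything else on the bench as it stands.

Things in the scene. Friction and masses are not known exactly. Their poses are not given: they have to be found in the camera images.
- power_box: fixed light grey steel box, 205 mm deep (x), 330 wide (y). Origin: centre of its underside; x runs from its low front edge (socket outlets, robot side) to its high rear, z up. Its top is the guard, a 3 mm plate 170 mm long up the slope, rising 14 degrees from 85 mm high in front to 126 mm, then a flat ledge 42 mm deep. Three windows in the guard, side by side, show a breaker each
- guard_centre (a point): centre of the middle window, on the guard's outer face (axes of the box, not of the slope). Each window is 116 mm long up the slope and 84 mm wide; centres 98 mm apart along the box's y; bars between them 14 mm. 36 mm below the outer face lies each breaker's black nose, 74 mm wide, 85 mm long; between them is only the lever
- tripped (a joint): hinge of the tripped breaker's white lever, rad: 0 = fully down, OFF, leaning to the box's low front edge (robot side); 0.42 = square to the guard; 0.84 = fully up, ON, leaning to the high rear edge. Starts at 0.32 to 0.52, under any of the windows. No spring: stays where left; friction 0.12 N m (4 N near its top, 6 N at 20 mm from the pivot), firm stops at both ends
- tripped_tip (a point): middle of the top end of the tripped breaker's lever, moving with it. The lever is 22 mm wide across the box, 9 mm thick along its swing, and its top is 38 mm from the pivot, 26 mm above the nose and 10 mm below the guard's outer face when square to the guard
- tripped_pivot (a point): fixed point on the hinge axis of the tripped breaker's lever: 48 mm below the centre of its window's outer face, measured square to the sloping plate
- ready1 (a joint): same lever on one of the other two breakers, starts up at ON (0.80 to 0.84) and must stay there
- ready1_tip (a point): middle of the top end of that lever
- ready2 (a joint): same lever on the other untripped breaker, starts up at ON (0.80 to 0.84) and must stay there
- ready2_tip (a point): middle of the top end of that lever
- utility_knife: metal utility knife 165 x 30 mm, 18 mm high, lying along y on the box's rear ledge; origin under its middle. Leave alone
- multimeter: yellow multimeter in a black holster, 190 x 92 mm, 50 mm high, lying on the bench right of the box; origin under its centre. Leave alone
- glue_bottle: white glue bottle with a green label and pointed red nozzle, 52 mm across, 138 mm high, standing beside the box on its left (+y); origin under its centre. Leave alone
- solder_spool: solder spool 60 mm across, 44 mm high, standing beside the box on its right (-y); origin under its centre. Leave alone
- screwdriver: black-handled screwdriver 170 mm long, about 30 mm high, lying in front of the box; its x runs along it. Leave alone
- screw_tray: red open screw tray 85 x 120 mm, 30 mm high, on the bench to the right; origin under its centre. Leave alone
- pliers: pliers 150 mm long, 16 mm high, lying on the bench to the left; origin near the joint. Leave alone

How it is judged:
On the way, in this order (a step that is already met when the one before it is completed fails the run):
1. the tripped lever is pressed fully down to OFF (within 0.12 rad of its stop) (value of joint tripped below 0.12 rad), for 0.2 s.
2. the same lever is pushed fully up to ON (within 0.12 rad of its stop) (value of joint tripped above 0.72 rad), for 0.2 s.
At the end, for the whole second after the job is handed in: the reset breaker's lever rests at ON, within 0.12 rad (7 degrees) of its stop, the other two levers are still at ON within the same 0.12 rad, and no other thing is more than 20 mm from where it stood (value of joint each of tripped, ready1, ready2 above 0.72 rad and velocity of joint tripped between -0.05 and 0.05 rad/s and distance of each of utility_knife, multimeter, glue_bottle, solder_spool, screwdriver, screw_tray, pliers from where it was at the start of the episode below 0.02 m); the robot touches nothing.
It fails at once if the robot touches the power box or its guard frame (over 0.5 N) (contact force between power_box and the fingers above 0.5 N or contact force between power_box and the arm above 0.5 N).
It fails at once if another breaker's lever is moved off ON (value of joint any of ready1, ready2 below 0.7 rad).
It fails at once if a bystander is pushed, lifted or carried off (20 mm) (distance of any of utility_knife, multimeter, glue_bottle, solder_spool, screwdriver, screw_tray, pliers from where it was at the start of the episode above 0.02 m).
It also fails if it takes over 45 s, if anything falls off the work surface, if the arm or the gripper's body presses on something with over 40 N, if the wrist force passes 120 N, or if a joint passes its speed limit or range.

## Working session

There is one attempt and no reset: what is moved stays moved. The work goes in short steps, each a Python script; the robot and the scene stay as the last script left them, time stands still between calls to the robot, and variables do not carry over. Pictures are saved under pics/ and viewed, at most 10 in all, crops included, and the job is handed in when it is done.

```bash
mkdir -p pics; ls; python3 - <<'E'
from station import arm, snapshot, camera_info
import cv2, numpy as np
for n in ("scene","top"):
    cv2.imwrite(f"pics/{n}0.png",cv2.resize(snapshot(n),(800,600),interpolation=cv2.INTER_CUBIC))
    c=camera_info(n);print(n,{k:np.round(v,3).tolist() for k,v in c.items()})
print(np.round(camera_info("wrist")["T_tool_cam"],3).tolist())
print(arm.read_time(),arm.read_eef_rot(),arm.read_tool_pos())
E
```

```text
pics
scene {'fx': 347.72, 'fy': 347.72, 'cx': 259.001, 'cy': 190.544, 'dist_coeffs': [-0.098, 0.0, 0.0, 0.0, 0.0], 'R': [[0.279, 0.96, 0.012], [0.779, -0.219, -0.588], [-0.562, 0.173, -0.809]], 't': [-0.153, -0.331, 1.36]}
top {'fx': 489.676, 'fy': 489.676, 'cx': 253.499, 'cy': 189.868, 'dist_coeffs': [-0.153, 0.0, 0.0, 0.0, 0.0], 'R': [[0.007, -1.0, 0.02], [-0.995, -0.009, -0.101], [0.101, -0.019, -0.995]], 't': [-0.005, 0.547, 1.53]}
[[0.0, -0.956, -0.294, 0.075], [1.0, 0.0, -0.001, -0.001], [0.001, -0.294, 0.956, -0.07], [0.0, 0.0, 0.0, 1.0]]
0.1 [ 9.83403198e-01  1.81429955e-01 -2.26674479e-04 -1.12668115e-03] [ 0.23173512 -0.60672383  0.3028714 ]
```

View pics/top0.png

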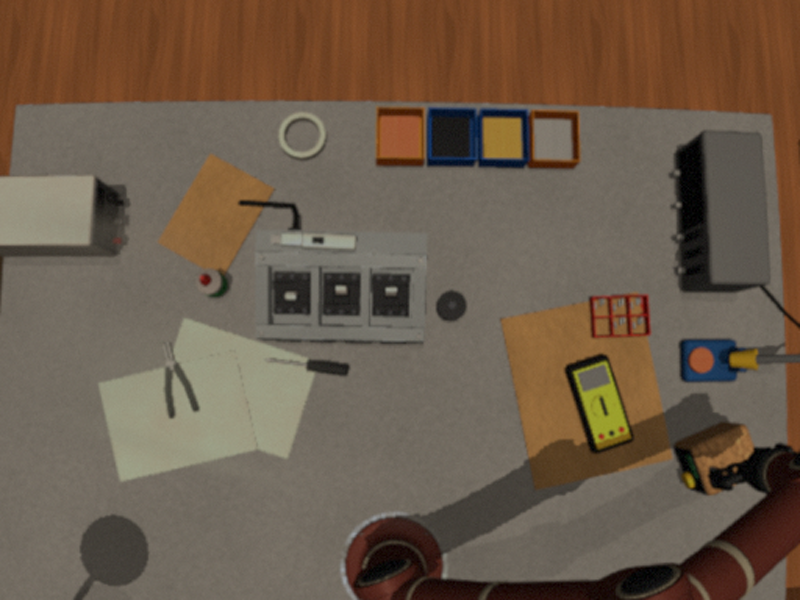

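View pics/scene0.png

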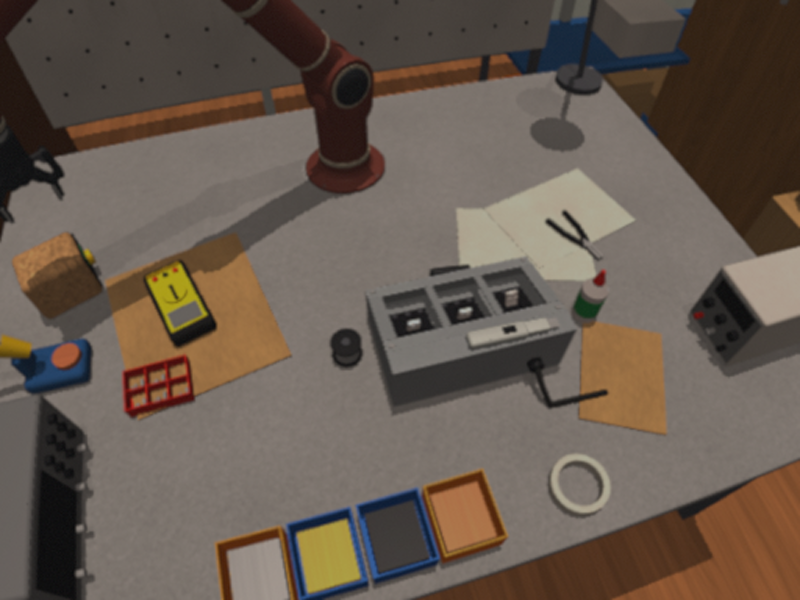

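The top view shows the left (+y) lever tripped, at (291,296) in the enlarged picture; the other two are at (341,290) and (391,290). The scene view agrees. I'll get a rough position first, then take a wrist view from above.

```bash
cat > h.py <<'E'
from station import arm, snapshot, camera_info, ticket
import cv2, numpy as np
from scipy.spatial.transform import Rotation as Ro
from scipy.optimize import least_squares
A=np.radians(14)
def cam(name):
    c=camera_info(name);K=np.array([[c['fx'],0,c['cx']],[0,c['fy'],c['cy']],[0,0,1]])
    if name=='wrist':
        T=np.eye(4);T[:3,:3]=Ro.from_quat(arm.read_eef_rot()).as_matrix();T[:3,3]=arm.read_tool_pos()
        M=np.linalg.inv(T@np.array(c['T_tool_cam']));R,t=M[:3,:3],M[:3,3]
    else:R,t=np.array(c['R']),np.array(c['t'])
    return K,np.array(c['dist_coeffs']),R,t
def back(c,uv,z):
    K,d,R,t=c;p=cv2.undistortPoints(np.array([[uv]],float),K,d)[0,0]
    r=R.T@np.array([p[0],p[1],1]);o=-R.T@t
    return o+r*(z-o[2])/r[2]
def proj(c,X):
    K,d,R,t=c;return cv2.projectPoints(np.array(X,float),cv2.Rodrigues(R)[0],t,K,d)[0][:,0]
E
python3 - <<'E'
from h import *
c=cam('top');k=512/800
for uv,z in [((258,341),.085),((423,343),.085),((291,296),.105),((341,290),.105),((391,290),.105),((258,248),.126),((427,248),.126)]:
    print(uv,np.round(back(c,np.array(uv)*k,z),3))
P=[.60,.0,.40];P[:2]=back(c,np.array((341,290))*k,.105)[:2]-[0.02,0]
q=Ro.from_euler('x',np.pi).as_quat()
print(arm.ik(P,q))
arm.movep(P,q)
print(arm.read_time(),arm.read_tool_pos(),arm.read_eef_rot())
arm.move_gripper(0.0)
np.savez('w1.npz',**dict(zip('KdRt',cam('wrist'))))
im=snapshot('wrist');cv2.imwrite('pics/w1raw.png',im)
cv2.imwrite('pics/w1.png',cv2.resize(im,(800,600),interpolation=cv2.INTER_CUBIC))
E
```

```text
(258, 341) [0.452 0.269 0.085]
(423, 343) [ 0.45  -0.053  0.085]
(291, 296) [0.538 0.204 0.105]
(341, 290) [0.551 0.107 0.105]
(391, 290) [0.552 0.01  0.105]
(258, 248) [0.628 0.267 0.126]
(427, 248) [ 0.631 -0.058  0.126]
[ 0.05635739  0.38962259 -0.43724787  1.57561298  0.17245734  1.21476643
 -1.98319248]
2.85 [0.53120321 0.10586527 0.39978407] [ 9.99999480e-01 -9.61608444e-04 -1.31756934e-04  3.12385455e-04]
```

View pics/w1.png

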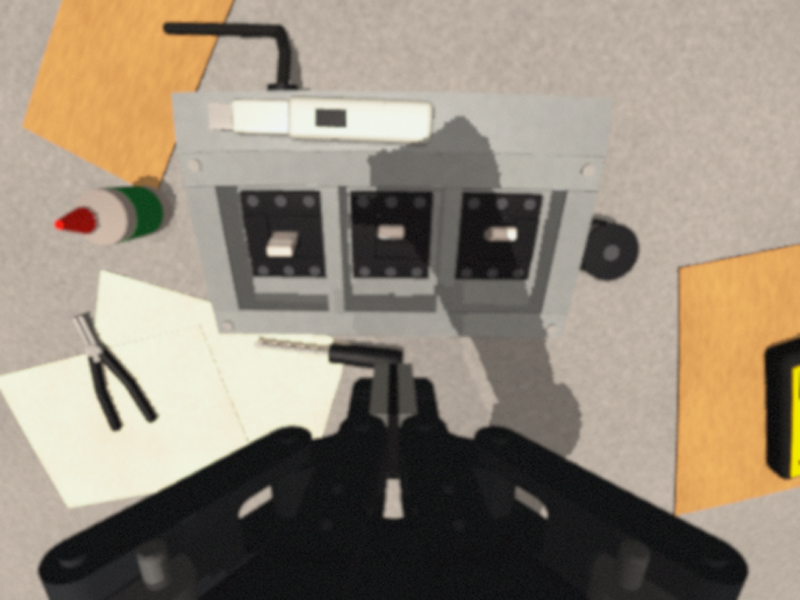

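The wrist view shows all three windows: left 219–330, middle 341–439 and right 447–558, in rows 186–311. The left lever is tilted down at (283,245). I'll fit the box pose and check where the shut fingertips project.

```bash
cat > fit.py <<'E'
from h import *
def wpt(p,xb,yb,s,h):   # point on box: s along slope from front edge (h above face), world
    x,y,z,a=p[:4]
    X=np.array([-.1025+s*np.cos(A)-h*np.sin(A),yb,.085+s*np.sin(A)+h*np.cos(A)]) if xb is None else np.array([xb,yb,h])
    return Ro.from_euler('z',a).apply(X)+[x,y,z]
E
python3 - <<'E'
from fit import *
D=np.load('w1.npz');c=[D[k] for k in 'KdRt']
k=512/800
B=.165
def model(p):
    s0=p[4];W=lambda i,ds,e:wpt(p,None,.098*i+e*.042,s0+ds*.058,0)
    return [wpt(p,None,B,0,0),wpt(p,None,-B,0,0),wpt(p,.1025,B,0,.126),wpt(p,.1025,-B,0,.126),
     W(1,1,1),W(1,1,-1),W(1,-1,1),W(1,-1,-1),W(0,1,1),W(0,1,-1),W(0,-1,1),W(0,-1,-1),W(-1,1,-1),W(-1,-1,-1)]
uv=np.array([(218,334),(558,334),(173,93),(612,96),(219,186),(323,186),(240,311),(330,311),(341,186),(439,186),(343,311),(436,311),(558,186),(540,311)])
f=lambda p:(proj(c,model(p))/k-uv).ravel()
r=least_squares(f,[.55,.107,0,0,.085],loss='soft_l1',f_scale=3)
print(np.round(r.x,4));print(np.round(f(r.x).reshape(-1,2),1).tolist())
np.save('pose.npy',r.x)
# tip check
T=np.eye(4);M=np.array(camera_info('wrist')['T_tool_cam']);R=M[:3,:3].T;t=-R@M[:3,3];cc=(c[0],c[1],R,t)
for z in (.054,.060,.073,.086):
    print(z,np.round(proj(cc,[(x,y,z) for x in(.011,-.011) for y in(-.011,.011)])/k).tolist())
E
python3 -c "
import cv2
im=cv2.imread('pics/w1raw.png')[215:300,190:320]
cv2.imwrite('pics/w1c.png',cv2.resize(im,(780,510),interpolation=cv2.INTER_CUBIC))"
```

```text
[ 0.5611  0.1099 -0.0031 -0.0062  0.0822]
[[1.4, -3.4], [2.6, -1.3], [-0.7, 1.1], [-2.2, 1.0], [-2.8, 0.5], [-2.8, 0.0], [0.4, -1.5], [-0.2, -0.9], [-3.2, 0.1], [4.5, 0.8], [1.9, -0.8], [-0.6, -0.3], [7.0, 2.8], [-0.2, 0.4]]
0.054 [[361.0, 381.0], [431.0, 381.0], [363.0, 440.0], [429.0, 440.0]]
0.06 [[363.0, 372.0], [429.0, 372.0], [364.0, 429.0], [427.0, 429.0]]
0.073 [[365.0, 356.0], [426.0, 356.0], [366.0, 410.0], [425.0, 410.0]]
0.086 [[367.0, 343.0], [424.0, 343.0], [368.0, 393.0], [422.0, 393.0]]
```

View pics/w1c.png

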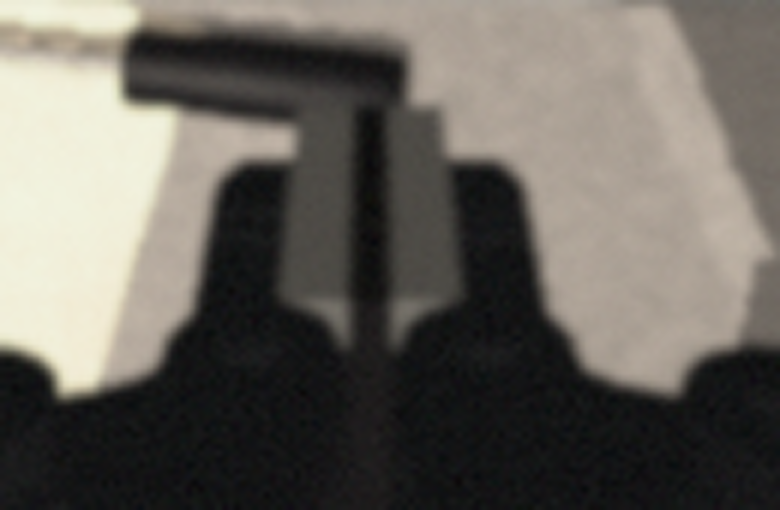

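The shut pads end at enlarged row 363, so the tip is about 70 mm ahead of the TCP and about 29 mm across its backs. I'll refit with the box standing on the bench (z=0) and cross-check against the top camera.

```bash
python3 - <<'E'
from fit import *
D=np.load('w1.npz');c=[D[k] for k in 'KdRt'];ct=cam('top')
k=512/800;B=.165
uv=np.array([(218,334),(558,334),(173,93),(612,96),(219,186),(323,186),(240,311),(330,311),(341,186),(343,311),(436,311),(540,311)])
uvt=np.array([(258,341),(423,343),(258,235),(427,235)])
def model(p):
    s0=p[4];W=lambda i,ds,e:wpt(p,None,.098*i+e*.042,s0+ds*.058,0)
    return [wpt(p,None,B,0,0),wpt(p,None,-B,0,0),wpt(p,.1025,B,0,.126),wpt(p,.1025,-B,0,.126),
     W(1,1,1),W(1,1,-1),W(1,-1,1),W(1,-1,-1),W(0,1,1),W(0,-1,1),W(0,-1,-1),W(-1,-1,-1)]
for s0 in (None,.085):
    P=lambda v:[v[0],v[1],0,v[2],s0 or v[3]]
    f=lambda v:(proj(c,model(P(v)))/k-uv).ravel()
    r=least_squares(f,[.55,.107,0,.085],loss='soft_l1',f_scale=3)
    p=P(r.x);print(np.round(p,4),r.cost,np.round(f(r.x).reshape(-1,2),1).tolist())
    print(' top resid',np.round(proj(ct,model(p)[:4])/k-uvt,1).tolist())
    print(' left window centre',wpt(p,None,.098,p[4],0))
np.save('pose.npy',p)
print(arm.read_opening())
# lever tips predicted in wrist image for angles
for i,q in ((1,.32),(1,.42),(1,.52),(0,.84),(-1,.84)):
    print(i,q,np.round(proj(c,[wpt(p,None,.098*i,p[4]+.038*np.sin(q-.42),-.048+.038*np.cos(q-.42))])/k,0))
E
```

```text
[ 0.561   0.109   0.     -0.0084  0.0825] 26.59187747975637 [[0.9, -2.5], [4.4, 0.4], [-1.2, 0.0], [1.1, 1.1], [-3.2, 0.1], [-2.2, -0.1], [0.0, -0.9], [0.1, -0.1], [-2.5, -0.1], [2.3, 0.0], [0.5, 0.8], [1.6, 1.6]]
 top resid [[-2.9, -4.3], [1.0, -3.4], [-2.7, -5.6], [-0.6, -2.8]]
 left window centre [0.53929329 0.20718983 0.10494671]
[ 0.5593  0.109   0.     -0.0074  0.085 ] 35.141152677882666 [[1.2, -0.8], [4.3, 1.8], [-1.1, 2.5], [0.8, 3.2], [-3.6, -0.8], [-2.4, -1.1], [-0.2, -1.5], [0.1, -0.7], [-2.6, -1.1], [2.3, -0.6], [0.7, 0.1], [2.0, 0.8]]
 top resid [[-2.9, -3.4], [1.0, -2.6], [-2.8, -4.7], [-0.7, -2.0]]
 left window centre [0.54004526 0.20714072 0.10556336]
-0.0022317980279689034
1 0.32 [[280. 251.]]
1 0.42 [[279. 247.]]
1 0.52 [[279. 243.]]
0 0.84 [[392. 230.]]
-1 0.84 [[505. 231.]]
```

```bash
cat >> fit.py <<'E'
p=np.load('pose.npy');yaw=p[3]
Rb=Ro.from_euler('z',yaw)
C=wpt(p,None,.098,p[4],0);u=Rb.apply([np.cos(A),0,np.sin(A)]);n=Rb.apply([-np.sin(A),0,np.cos(A)]);v=Rb.apply([0,1,0])
Q=Ro.from_matrix(np.c_[u,-v,-n]).as_quat();TIP=.070
C=C+np.load('off.npy')
def tcp(s,h,y=0): return C+s*u+y*v+(h+TIP)*n      # tip at s up-slope, h above outer face
def where():
    d=np.array(arm.read_tool_pos())-C;return np.round([d@u*1e3,d@n*1e3-TIP*1e3],1)
E
python3 - <<'E'
import numpy as np;np.save('off.npy',np.zeros(3))
from fit import *
for s,h in ((.028,.03),(.028,-.022),(0,-.022),(-.04,.03),(-.04,-.022)):print(np.round(arm.ik(tcp(s,h),Q),2))
arm.movep(tcp(.028,.06),Q);arm.line_to(tcp(.028,.025),.1)
print(arm.read_time(),where(),arm.read_ft_force(),np.round(arm.read_joint_positions(),2))
c=cam('wrist')
np.savez('w2.npz',**dict(zip('KdRt',c)))
im=snapshot('wrist');cv2.imwrite('pics/w2raw.png',im)
cv2.imwrite('pics/w2.png',cv2.resize(im,(800,600),interpolation=cv2.INTER_CUBIC))
k=512/800
for e,d in((1,1),(-1,1),(1,-1),(-1,-1)):print('win',e,d,np.round(proj(c,[C+e*.042*v+d*.058*u])/k))
for q in(.32,.42,.52):print(q,np.round(proj(c,[C+u*.038*np.sin(q-.42)+n*(-.048+.038*np.cos(q-.42))+e*.011*v for e in(1,-1)])/k).tolist())
E
```

```text
[-0.29  0.57 -0.23  1.89  0.48  0.53 -2.44]
[-0.34  0.65 -0.15  1.9   0.5   0.42 -2.47]
[-0.38  0.64 -0.12  1.97  0.53  0.36 -2.52]
[-0.4   0.52 -0.15  2.06  0.53  0.4  -2.57]
[-0.45  0.62 -0.06  2.07  0.58  0.28 -2.62]
4.95 [28.7 25.2] [ 0.15588037 -0.15402234 -0.66648202] [-0.29  0.58 -0.24  1.89  0.5   0.52 -2.46]
win 1 1 [[289. 291.]]
win -1 1 [[500. 291.]]
win 1 -1 [[307. 522.]]
win -1 -1 [[481. 522.]]
0.32 [[370.0, 414.0], [418.0, 414.0]]
0.42 [[370.0, 407.0], [418.0, 407.0]]
0.52 [[370.0, 400.0], [418.0, 400.0]]
```

View pics/w2.png

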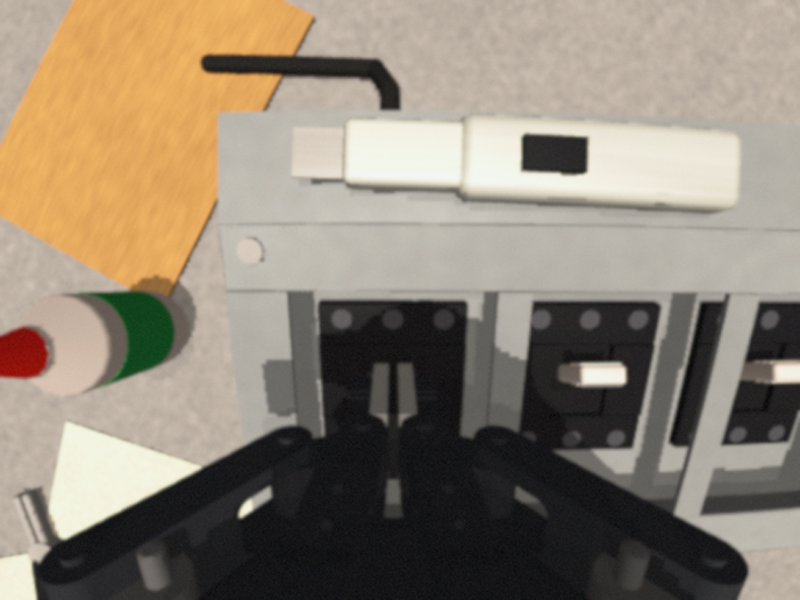

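The window's rear corners sit at (289,291) and (497,291), against a prediction of (289,291) and (500,291), so the pose is good to about 1 mm. The shut tip at row 363 is above the clear area behind the lever. Next I lower the hand and press down in small steps, watching the force.

```bash
cat >> fit.py <<'E'
def F():
    f=np.array(arm.read_ft_force());return np.round([f@u,f@v,f@n],1)
def go(s,h,vel=.04):
    arm.line_to(tcp(s,h),vel);print(round(arm.read_time(),1),where(),F())
def push(s0,s1,h,lim,step=.002):
    f0=F()
    for s in np.arange(s0,s1,np.sign(s1-s0)*step):
        go(s,h)
        if abs((F()-f0)[0])>lim: print('limit');break
E
python3 - <<'E'
from fit import *
f0=F()
for h in (.012,0,-.008,-.015,-.022):
    go(.028,h,.06)
    if np.abs(F()-f0).max()>2: print('contact');break
else: push(.024,.002,-.022,12)
E
```

```text
5.4 [27.7 11.5] [ 0.1 -0.4  1. ]
5.7 [27.7 -0.6] [-0.   0.3  0.3]
6.0 [27.7 -8.5] [-0.4  0.7  0.1]
6.3 [ 27.8 -15.4] [0.4 0.9 0. ]
6.5 [ 27.7 -22.5] [-0.2  0.8  0.9]
6.8 [ 23.6 -21.9] [ 0.4 -0.7  1. ]
7.0 [ 21.9 -21.9] [-0.1  0.5 -0.9]
7.3 [ 19.8 -22. ] [-0.4 -0.1  0. ]
7.5 [ 17.8 -22. ] [-0.6  0.5  0.3]
7.8 [ 15.8 -22. ] [-0.6  0.1  1.1]
8.0 [ 13.9 -22. ] [-0.4  0.3 -0.3]
8.3 [ 12.9 -21.9] [ 3.2 -0.5 -1.2]
8.5 [ 11.2 -21.8] [ 4.7 -0.8 -2. ]
8.8 [  8.6 -21.9] [ 4.  -1.  -1.3]
9.0 [  6.2 -21.9] [ 4.1 -0.6 -2.1]
9.3 [  4.2 -21.9] [ 4.5  0.7 -0.8]
```

```bash
python3 - <<'E'
from fit import *
push(.0025,-.012,-.022,9,.0015)
arm.pause(.4);print(where(),F())
E
```

```text
9.5 [  3.8 -21.7] [ 6.6  0.3 -1.8]
9.8 [  3.5 -21.5] [ 8.1  0.2 -1.1]
10.0 [  3.2 -21.3] [ 9.9 -0.3 -2.1]
10.3 [  2.8 -21.1] [10.8 -1.2 -2.1]
10.5 [  2.5 -20.9] [12.3 -0.5 -2.8]
10.8 [  2.2 -20.7] [13.9 -1.5 -2.7]
limit
[  2.2 -20.7] [14.7 -1.3 -3.1]
```

The force rises steeply from s≈3.8 mm, where the OFF stop should be (4.3 mm). I'll retreat, go over to the front side and look at the lever.

```bash
python3 - <<'E'
from fit import *
go(.010,-.022);go(.012,.015,.08);go(-.037,.015,.08)
c=cam('wrist')
im=snapshot('wrist')
cv2.imwrite('pics/w3.png',cv2.resize(im,(800,600),interpolation=cv2.INTER_CUBIC))
k=512/800
for q in(0,.42):print(q,np.round(proj(c,[C+u*.038*np.sin(q-.42)+n*(-.048+.038*np.cos(q-.42))+e*.011*v for e in(1,-1)])/k).tolist())
for d in(-1,1):print('win',np.round(proj(c,[C+e*.042*v+d*.058*u for e in(1,-1)])/k).tolist())
E
```

```text
11.7 [  8.1 -22.5] [-0.4 -0.4 -0.2]
12.3 [11.9 15.2] [-0.7 -0.8 -0.7]
13.1 [-36.4  15. ] [-0.4 -0.2  0.4]
0 [[369.0, 309.0], [423.0, 309.0]]
0.42 [[368.0, 274.0], [424.0, 274.0]]
win [[294.0, 417.0], [498.0, 417.0]]
win [[272.0, 113.0], [521.0, 113.0]]
```

View pics/w3.png

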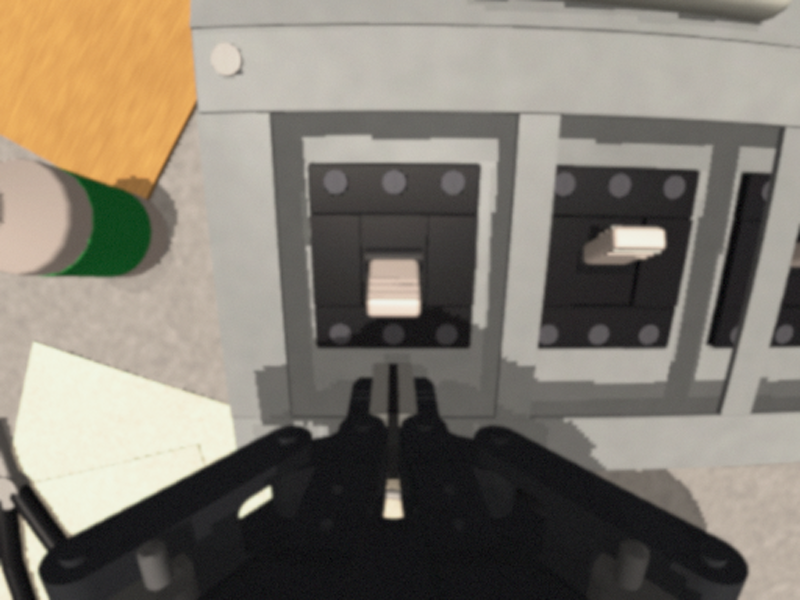

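The lever is fully down: its top's front edge is at row 316, and the predicted OFF centre is row 309. The window edges match the model. Now I go down in front of the lever and push it up.

```bash
python3 - <<'E'
from fit import *
f0=F()
for h in (.006,0,-.006,-.011,-.016,-.022):
    go(-.0357,h,.04)
    if np.abs(F()-f0).max()>2: print('contact');break
else:
    push(-.031,-.004,-.022,12,.0025)
E
```

```text
13.5 [-35.7   5.5] [0.4 0.6 0.9]
13.8 [-35.9  -0.3] [ 0.5 -0.2  0.1]
14.1 [-35.9  -6.3] [-0.3  0.2 -0. ]
14.4 [-35.8 -11.3] [-0.7  0.9  0.5]
14.7 [-35.9 -16.3] [-0.7 -0.4 -0.5]
15.0 [-35.9 -22.3] [-0.5 -0.4 -0.8]
15.2 [-30.6 -21.9] [ 0.7 -0.8  0.4]
15.5 [-29.4 -22. ] [-3.  -1.2  1.4]
15.7 [-27.7 -22. ] [-5.4  1.   4.2]
16.0 [-25.2 -22. ] [-4.9  0.3  3.8]
16.2 [-22.4 -22. ] [-4.4 -0.9  3.3]
16.5 [-19.4 -22. ] [-4.4 -0.1  1.5]
16.7 [-16.1 -22. ] [-4.7 -0.9  2.3]
17.0 [-13.7 -22. ] [-3.5 -0.7  3. ]
17.2 [-11.2 -22. ] [-4.1 -1.4  4.2]
17.5 [ -8.5 -22. ] [-3.5 -1.1  2.8]
17.7 [ -6.1 -22.2] [-3.8 -1.1  1.3]
```

```bash
python3 - <<'E'
from fit import *
push(-.004,.010,-.022,9,.0015)
arm.pause(.4);print(where(),F())
go(-.012,-.022);go(-.014,.02,.08);go(-.03,.06,.1)
c=cam('wrist');im=snapshot('wrist')
cv2.imwrite('pics/w4.png',cv2.resize(im,(800,600),interpolation=cv2.INTER_CUBIC))
k=512/800
for q in(.72,.84):print(q,np.round(proj(c,[C+u*.038*np.sin(q-.42)+n*(-.048+.038*np.cos(q-.42))+e*.011*v for e in(1,-1)])/k).tolist())
E
```

```text
18.0 [ -4.4 -22.4] [-4.1 -0.4 -0.6]
18.2 [ -3.4 -22.4] [-5.8  0.1 -1.1]
18.5 [ -3.2 -22.5] [-8.  -0.9  0.6]
18.7 [ -2.9 -22.5] [-9.   0.4  1.2]
19.0 [ -2.7 -22.6] [-10.4   0.2   3.1]
19.2 [ -2.5 -22.6] [-13.5   0.    5.5]
limit
[ -2.4 -22.6] [-12.7   0.3   4.9]
20.2 [-10.5 -21.6] [ 0.4  0.9 -0.3]
20.8 [-14.   20.1] [0.3 0.5 1. ]
21.4 [-29.9  60. ] [ 1.  -0.1 -0.1]
0.72 [[372.0, 243.0], [417.0, 243.0]]
0.84 [[372.0, 234.0], [417.0, 234.0]]
```

View pics/w4.png

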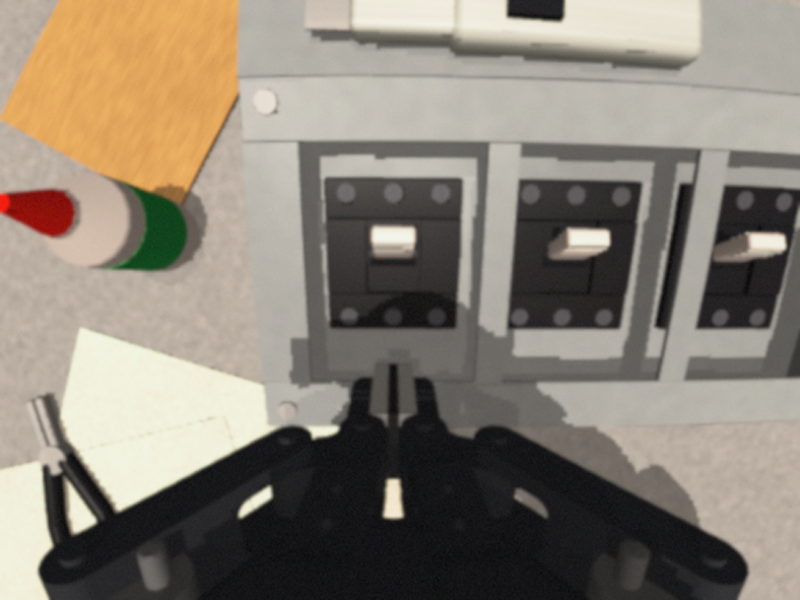

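The reset lever's top, rows 228–250 at column 393, is level with its two neighbours, which are still at ON. The hand is clear, so I'm handing the job in.

```bash
python3 - <<'E'
from fit import *
go(-.03,.12,.1)
arm.pause(.3);print(ticket.finish_job(),arm.read_time())
E
```

```text
22.2 [-30.2 119.5] [ 1.  -0.   0.6]
the job is handed in; nothing more can be done
the job is handed in; nothing more can be done
```

I pressed the tripped left (+y) breaker's lever down to its OFF stop, pushed it up to its ON stop, took the hand out and handed the job in at about 22 s; in the last picture all three levers stand at ON, and I felt no contact except with the lever, but the hand-in returned no verdict.

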